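Crank the primed bust round to face the index mark

ROBOT

A 6-joint arm with a two-finger parallel gripper is mounted at the origin on the work surface. World frame = base frame: x ahead of the robot, y to its left, z up, the work surface at z = 0. Lengths are in m, angles in rad, forces in N, time in s.
With the tool pointing down it reaches from about 0.225 to 0.725 m from the base axis. Payload 3.1 kg.
Tool frame: the origin (TCP) lies midway between the tips of the shut fingers; the grasp point (between the pads) lies 19 mm behind it; z points along the fingers, y is the line along which they close (so a half turn about z gives the same grasp; the last joint's range is limited). The gripper opens to 85 mm and grips with 20 to 120 N. Pads are 22 mm wide; open, the fingers measure 114 mm over their backs; the gripper's body (76 mm by 85 mm) begins 54 mm behind the grasp point. The pads swing forward as they close: fully open they stand 13 mm farther back than shut.
Start: joints at [1.165, 0.048, 0.099, 1.622, 0, 1.443], TCP at [0.144, 0.505, 0.231] pointing down, gripper open.
Joint ranges: [-2.91, 2.91], [-0.99, 1.94], [-1.21, 1.42], [-2.12, 2.29], [-1.49, 1.47], [-3.14, 3.14]. Speed limits (rad/s): [2.79, 2.79, 3.14, 3.14, 3.14, 3.14].

INTERFACE

Orientations are given as a unit quaternion [x, y, z, w].
In Python, from rig import r, eyes gives the robot as it stands. The module is installed in compiled form; this text tells all that it offers.
- The arm moves only by the tool arm_command, never from a script. Its argument "plan" is one flat list of numbers, 7 for each row, row after row: the turn, a rotation vector about the tool's x, y, z in degrees, then the shift along the tool's x, y, z in m, then the opening, from 0 (shut) to 1 (fully open). In form: [rx, ry, rz, dx, dy, dz, claw, rx, ry, rz, dx, dy, dz, claw, ...]. A call has 1 to 5 rows; each row shifts and turns the commanded pose from where the row before left it, along the tool's axes as they then stand; what a row does not reach is not made up. A row lasts 1/8 s, in which the tool goes at most 62.5 mm and 10.7 degrees, less where a joint would pass 70% of its speed; a pose out of reach is approached as far as the arm can. A call is refused whole if a number of a shift passes 0.0625 or a number of a turn 10.7, either way. A call with a gripper value outside its range is refused whole. The fingers move at their own pace and stop on an object; "grip_force" is the grip in N (left out, the last holds). Time passes only in rows, so rows that do not move let the fingers close. It gives the time, the measured TCP pose, the force, the opening and the grip force at its end, in the units of the state.
- r.observe(): the state, without advancing time (a new reading comes with each control period).
- eyes.get_image(name): name is "scene" or "top" or "wrist"; returns a dict with "image" (420x560x3 uint8, blue, green, red), "mtx" (3x3 intrinsics, pixels), "k1" (the pictures are not rectified: a ray, as slopes to the right and down, at radius r is drawn at 1 + k1 r^2 times it, then the intrinsics apply), "origin" and "rotation" of the camera in the world; the wrist camera has in their place "T_tool_cam" (4x4, takes a point from camera to tool coordinates, whose origin is the TCP and whose axes are the flange's). Camera axes: x right, y up, looking along -z (the intrinsics and any distortion apply to the point x, -y, -z); pixel columns grow to the right and rows downward; lengths in m; the calibration is good to about 2 mm. A picture is of the moment at which its call begins: read the wrist's pose just before it. There is no depth.
- r.sign_off(): hands the job in; it is judged then, once.
The state is a dict: "t": time; "joint_positions": joint angles; "joint_vel": joint speeds; "effort": joint torques, N m; "tcp_pos": TCP position; "eef_rot": TCP orientation; "contact_force": force on the tool from outside, world axes, zero at the start; "ft_torque": the same for the moment, N m; "width": finger opening in m; "grasp_force": force on a finger pad.
Only numpy, scipy, OpenCV 4.12 (cv2) and the standard library are available. Lean on these libraries where they do the work, as an engineer would, in place of code of your own. Each camera call takes 0.05 s, during which the arm holds its last target. There are 200 camera calls.

TASK

The bust clamped on the leaning geared turntable has just been primed, so nothing may touch it or its steel plate: take the loose red T-handled crank from the white tool caddy, fit it fully home, without forcing it, over the hex down in the turntable's collar, and wind the plate round until the bust squarely faces the red index mark. Then take the crank off and stand it back in the caddy, leaving everything else on the bench where it is.

Things in the scene. Friction and masses are not known exactly. Their poses are not given: they have to be found in the camera images.
- crank: Loose T-handled socket crank, 0.3 kg, 110 long. Origin: centre of the socket's open end; z up the shank to the handle, x along the handle bar. Socket 30.3 across its outer corners; hex opening 19.2 across flats (flats face x and every 60 degrees on), 24 deep. Shank 16 across from 34 to 90. Starts upright on its socket end in the caddy, in an end cell of the near (-x) row.
- crank_grip (a point): Middle of the crank's red handle bar, 100 above its open end on its axis, axes as the crank's. Bar 90 (x) by 16 (y) by 20 (z), to be pinched across its 16 (y). At the start the bar lies within 25 degrees of the caddy's y axis.
- caddy: White open tool caddy, fixed, 99 (x) by 148 (y), rim 55 high, floor 4 thick. Origin: middle of its underside, z up. Six cells 44 square in two rows (x = -23.8 near, +23.8 far) of three (y = -48, 0, 48). The near middle cell is empty, the far ones hold things up to 75 high, the file handle stands in the near end cell without the crank.
- well (a point): Middle of the rim of the crank collar on the turntable's leaning head: a tube of 35 inner, 47 outer diameter, 34 deep. z points up out of it along its axis, 30 degrees off vertical, leaning to the head's low end; x points up the slope to the plate, y across. With the crank fully home its open end is 31 below the rim; not fully over the hex it stops 7 to 20 below.
- hex (a point): Middle of the top of the hex standing in the collar, 7 below the rim on its axis, axes as the well's (they do not turn with it). 18 across flats, its top edge barely chamfered. How it is turned is unknown: if the crank does not drop over it, do not force it (60 N is too much): turn the crank, up to 60 degrees, and feel. 7 degrees of play each way. Let go, the crank stays upright on it.
- stand: The geared turntable: grey base 220 by 190 with two cheeks, blue leaning head with the collar and the plate. Fixed. Origin under the pivot of the head, z up, its low end with the collar towards -x.
- mark (a point): Tip of the red index mark, fixed on the head, 58 from the plate's axis on the side towards the collar. The plate's axis is parallel to the collar's and 145 up the slope from it.
- work: Steel plate 112 across, 13 high, with the primed grey bust (top 105) clamped on it. Origin on the plate's axis at the head's face, z along the axis; the bust's face and a yellow line point to -x. Starts 45 to 127 degrees anticlockwise of the mark, seen from above. Geared to the hex: 1.5 turns of the crank turn it once, the same way, with about 0.15 N m; it stays where it is left.
- putty_can: Closed metal putty can, 82 across, 78 high; origin under its middle. Leave it alone.
- white_jar: White jar, 50 across, 50 high; origin under its middle. Leave it alone.
- figurine: Painted figurine on a clear disc 44 across, 94 high; origin under its middle. Leave it alone.
- dish: White ceramic dish, 84 across, 16 high; origin under its middle. Leave it alone.
- file_handle: Wooden file handle standing in the caddy, 26 across at the foot, 72 high; origin under its middle. Leave it in the caddy.
- cast_leg: Grey cast resin leg, 120 long, 22 thick, lying in the steel parts tray; origin under its knee. Leave it alone.
- cast_torso: Grey cast resin torso, 38 across, 48 high, standing in the steel parts tray; origin under its middle. Leave it alone.
Mind the look-alikes: they are no part of the job. Leave any green or purple look-alike of the crank alone. Leave any blue look-alike of the caddy alone.

How it is judged:
On the way, in this order (a step that is already met when the one before it is completed fails the run):
1. the crank is fully home on the hex in the collar (z of crank in the frame of well below -0.026 m and x of crank in the frame of well between -0.005 and 0.005 m and y of crank in the frame of well between -0.005 and 0.005 m and angle between the z axis of crank and the z axis of well, either way round below 0.15 rad), for 0.2 s.
2. the bust is wound round to face the mark, the crank still home on the hex (all of step 1 and y of mark in the frame of work between -0.005 and 0.005 m and x of mark in the frame of work below 0 m), for 0.2 s.
At the end, for the whole second after the job is handed in: the mark lies straight ahead of the bust's face, no more than 5 mm (5 degrees) to either side, the plate at rest; the crank stands upright (within about 14 degrees) on the floor of the caddy, in a cell, let go and at rest (y of mark in the frame of work between -0.005 and 0.005 m and x of mark in the frame of work below 0 m and angular speed of work below 0.05 rad/s and x of crank in the frame of caddy between -0.05 and 0.05 m and y of crank in the frame of caddy between -0.074 and 0.074 m and z of crank in the frame of caddy below 0.015 m and angle between crank's own z axis and vertical below 0.25 rad and linear speed of crank below 0.02 m/s); the robot touches nothing.
It fails at once if the primed bust or its plate is touched (contact force between anything else and work above 0.5 N).
It fails at once if the crank is forced with more than 60 N while it is not over the hex (contact force between crank and stand above 60 N and z of crank in the frame of well above -0.025 m).
It fails at once if the putty can, jar, figurine, dish, file handle or a casting in the tray is shifted by more than 3 cm (distance of any of putty_can, white_jar, figurine, dish, file_handle, cast_leg, cast_torso from where it was at the start of the episode above 0.03 m).
It also fails if it takes over 64 s, if anything falls off the work surface, if the arm or the gripper's body presses on something with over 40 N, if the wrist force passes 120 N, or if a joint passes its speed limit or range.

## Working session

There is one attempt and no reset: what is moved stays moved. The work goes in short steps, Python scripts to look and compute and a tool call to move; the robot and the scene stay as the last step left them, time stands still between calls to the robot, and variables do not carry over. Pictures are saved under pics/ and viewed, at most 10 in all, crops included, and the job is handed in when it is done.

Besides the shell and the picture viewer there is one more tool, called after "Request:" as name(argument=value, ...) on one line, values as JSON. arm_command: Moves the arm, as the interface text tells. Its arguments: {"type":"object","properties":{"plan":{"type":"array","items":{"type":"number"}},"grip_force":{"type":"number"}},"required":["plan"]}

```bash
mkdir -p pics; ls; python3 - <<'E'
from rig import r, eyes
import cv2, pickle
print(r.observe())
d={}
for n in("scene","top","wrist"):
    d[n]=eyes.get_image(n); cv2.imwrite(f"pics/{n}0.png",d[n]["image"])
    print(n,{k:v for k,v in d[n].items() if k!="image"})
pickle.dump(d,open("d0.pkl","wb"))
E
```

```text
pics
{'t': 0.0, 'joint_positions': array([1.16517602e+00, 4.87481814e-02, 9.75632294e-02, 1.62197436e+00,
       1.95944780e-05, 1.44299161e+00]), 'joint_vel': array([-0.0002434 ,  0.00136327, -0.00010222,  0.00023838, -0.00017507,
        0.00042608]), 'effort': array([ 6.28345006e-04, -3.38780379e+01,  3.20014751e+01,  2.02864897e-02,
       -2.31407812e-04, -2.88581020e-06]), 'tcp_pos': array([0.14374966, 0.50430136, 0.23010113]), 'eef_rot': array([ 1.38461428e-01,  9.90367122e-01, -1.13713587e-03, -3.20846929e-04]), 'contact_force': array([-0.05333004,  0.03028127, -0.32104555]), 'ft_torque': array([-0.00861443,  0.01333819,  0.04368221]), 'grasp_force': 0.0, 'width': 0.08546623503982376}
scene {'mtx': array([[527.77448618,   0.        , 273.59546142],
       [  0.        , 527.77448618, 213.44252153],
       [  0.        ,   0.        ,   1.        ]]), 'k1': -0.09804581163336785, 'origin': array([0.88548634, 0.67440065, 1.26051104]), 'rotation': array([0.06792627, 0.27844775, 0.92794513, 0.23826605])}
top {'mtx': array([[385.69859578,   0.        , 280.05349656],
       [  0.        , 385.69859578, 214.34583793],
       [  0.        ,   0.        ,   1.        ]]), 'k1': -0.09960336841388943, 'origin': array([0.40521543, 0.0397284 , 1.18146072]), 'rotation': array([ 0.03077761, -0.03210902, -0.69703257,  0.71565868])}
wrist {'mtx': array([[352.7988485 ,   0.        , 286.13764888],
       [  0.        , 352.7988485 , 214.06402694],
       [  0.        ,   0.        ,   1.        ]]), 'k1': -0.0927670124989875, 'T_tool_cam': array([[ 1.44497737e-03,  9.55235082e-01,  2.95844301e-01,
         7.57724996e-02],
       [ 9.99998314e-01, -1.71561750e-03,  6.55219953e-04,
        -2.61455247e-04],
       [ 1.13344474e-03,  2.95842855e-01, -9.55235950e-01,
        -1.41963239e-01],
       [ 0.00000000e+00,  0.00000000e+00,  0.00000000e+00,
         1.00000000e+00]])}
```

View pics/scene0.png

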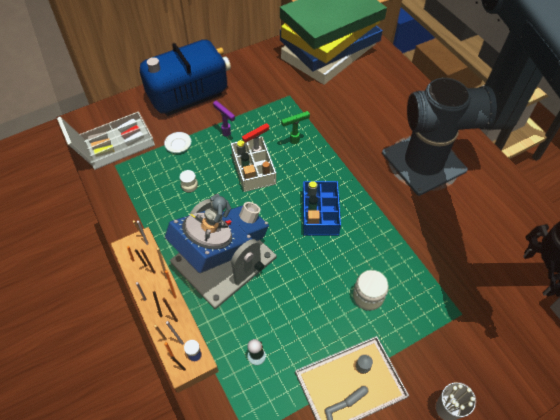

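View pics/top0.png

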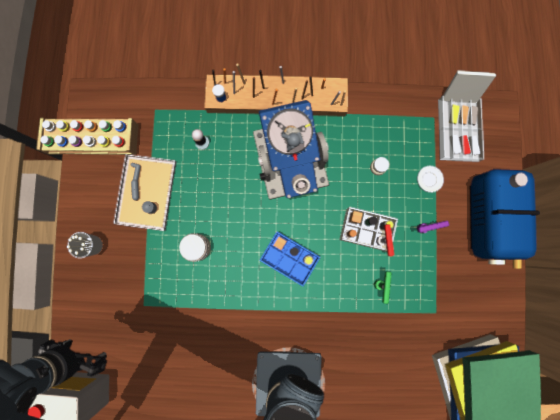

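Candidates for the crank in the top view are the red T at (389,240), the green one at (385,288) and the purple one at (433,227). For the caddy they are the white one at (369,229) and the blue one at (290,258). I choose the red crank in the white caddy, and check with a close crop.

```bash
cat > h.py <<'E'
import numpy as np, cv2
from scipy.spatial.transform import Rotation as R
def ray(c,uv,T=None):
    m=c["mtx"]; p=(np.array(uv,float)-m[:2,2])/m[0,0]; q=p.copy()
    for _ in range(20): q=p/(1+c["k1"]*(q@q))
    d=np.array([q[0],-q[1],-1.])
    o,M=pose(c,T); d=M@d
    return o,d/np.linalg.norm(d)
def pose(c,T=None):
    if "origin" in c: return c["origin"],R.from_quat(c["rotation"]).as_matrix()
    A=T@c["T_tool_cam"]; return A[:3,3],A[:3,:3]
def proj(c,P,T=None):
    o,M=pose(c,T); v=M.T@(np.array(P)-o); s=np.array([v[0],-v[1]])/-v[2]
    return c["mtx"][:2,2]+c["mtx"][0,0]*s*(1+c["k1"]*(s@s))
def onz(c,uv,z,T=None):
    o,d=ray(c,uv,T); return o+d*(z-o[2])/d[2]
def tri(rays):
    A=np.zeros((3,3));b=np.zeros(3)
    for o,d in rays:
        Q=np.eye(3)-np.outer(d,d);A+=Q;b+=Q@o
    p=np.linalg.solve(A,b); return p,[np.linalg.norm(np.cross(p-o,d)) for o,d in rays]
def tool(s):
    T=np.eye(4);T[:3,:3]=R.from_quat(s["eef_rot"]).as_matrix();T[:3,3]=s["tcp_pos"];return T
def red(img):
    h=cv2.cvtColor(img,cv2.COLOR_BGR2HSV)
    return ((((h[...,0]<6)|(h[...,0]>174))&(h[...,1]>170)&(h[...,2]>90))*255).astype(np.uint8)
E
python3 - <<'E'
import pickle; from h import *
d=pickle.load(open("d0.pkl","rb"))
f=lambda n,x,y,w,h,s:cv2.resize(d[n]["image"][y:y+h,x:x+w],None,fx=s,fy=s,interpolation=cv2.INTER_CUBIC)
a=np.hstack([f("top",335,198,100,75,4),f("top",250,100,100,75*4//3,3)[:300]]) if 0 else None
A=f("top",335,195,80,60,5);B=f("top",250,95,80,110,5)
C=f("scene",225,120,60,75,4);D=f("scene",160,185,120,75,4)
out=np.zeros((600,800,3),np.uint8); out[:300,:400]=A; out[:550,400:800]=B; out[300:600,:240]=C
cv2.imwrite("pics/crop1.png",out); cv2.imwrite("pics/crop2.png",f("scene",155,120,130,130,4.5))
for n in("top","scene"):
    k,l,s,c=cv2.connectedComponentsWithStats(red(d[n]["image"]))
    print(n,[(s[i].tolist(),c[i].round(1).tolist()) for i in range(1,k) if s[i,4]>3])
E
```

```text
top [([74, 122, 8, 9, 20], [79.0, 127.4]), ([464, 136, 6, 18, 67], [466.1, 145.3]), ([117, 138, 7, 9, 20], [121.0, 142.8]), ([293, 154, 4, 6, 18], [294.8, 156.1]), ([385, 225, 9, 31, 165], [388.7, 240.0]), ([28, 406, 14, 12, 118], [34.3, 411.8])]
scene [([242, 124, 27, 18, 180], [255.3, 132.1]), ([123, 126, 15, 7, 27], [130.8, 128.6]), ([226, 221, 5, 3, 13], [228.0, 221.8])]
```

View pics/crop1.png

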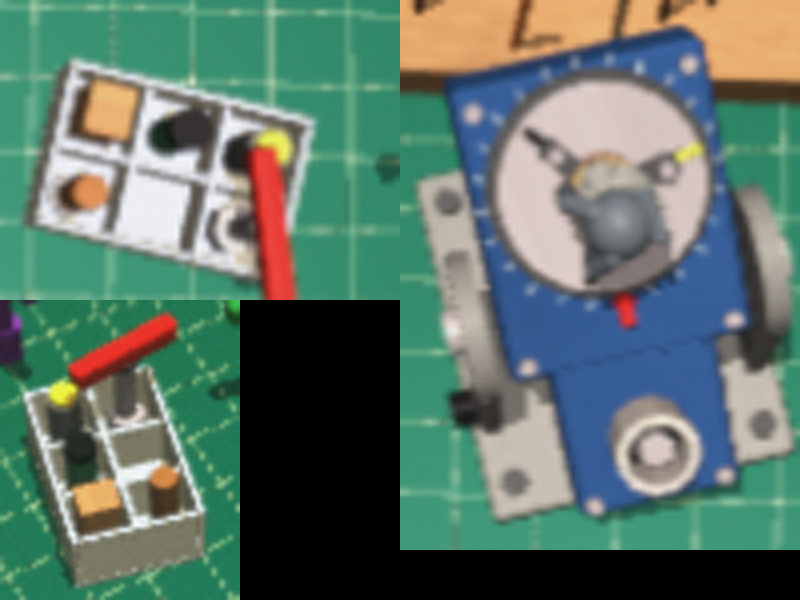

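View pics/crop2.png

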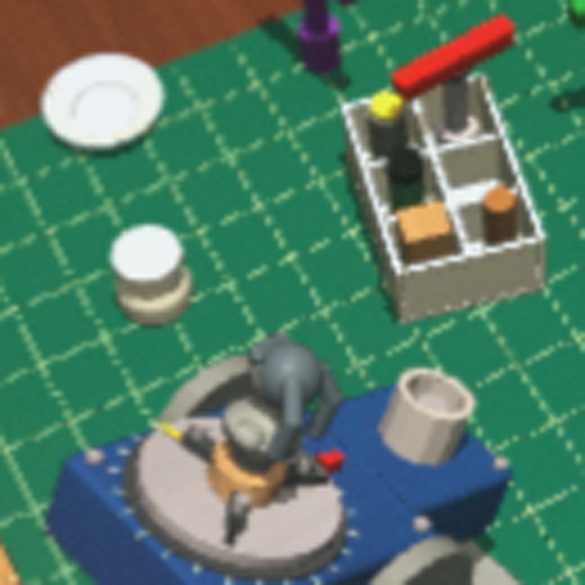

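The close crop confirms the choice: the red T stands upright in the near, right-hand (-y) end cell of the white caddy. The yellow line lies about 100° anticlockwise of the mark, so I have to wind clockwise.

```bash
python3 - <<'E'
import pickle; from h import *
d=pickle.load(open("d0.pkl","rb")); t,s=d["top"],d["scene"]
def T(u,v,ox,oy,k,du=0): return ((u-du+.5)/k-.5+ox,(v+.5)/k-.5+oy)
A=lambda u,v:T(u,v,335,195,5); B=lambda u,v:T(u,v,250,95,5,400); C=lambda u,v:T(u,v,155,120,4.5)
print("caddy",[onz(t,A(*p),.055).round(4) for p in [(72,62),(314,122),(32,224)]],
 [onz(s,C(*p),.055).round(4) for p in [(345,103),(481,76),(544,237),(397,270)]])
def both(n,a,b):
    p,e=tri([ray(t,a),ray(s,b)]); print(n,p.round(4),np.round(e,4)); return p
w=both("rim",B(658,452),C(435,397))
m=both("mark",B(622,296),C(316,460))
both("platehub",B(603,185),C(237,492))
both("yellow",B(697,150),C(168,430))
both("bar",(388.7,240),(255.3,132.1))
for c,n in((t,"top"),(s,"scene")):
    k,l,st,ce=cv2.connectedComponentsWithStats(red(c["image"]))
    i=[i for i in range(1,k) if 150<st[i,4]<200][0]
    r=cv2.minAreaRect(np.argwhere(l==i)[:,::-1].astype(np.float32)); b=cv2.boxPoints(r)
    e=sorted(b.tolist(),key=lambda q:q[1]); a1=np.mean(e[:2],0);a2=np.mean(e[2:],0)
    P=[onz(c,a,.107) for a in(a1,a2)]; v=P[1]-P[0]
    print(n,np.round(P,4),np.linalg.norm(v),np.degrees(np.arctan2(v[1],v[0])),np.mean(P,0))
E
```

```text
caddy [array([ 0.5328, -0.1637,  0.055 ]), array([ 0.5011, -0.3086,  0.055 ]), array([ 0.4369, -0.1412,  0.055 ])] [array([ 0.5011, -0.3099,  0.055 ]), array([ 0.4104, -0.2868,  0.055 ]), array([ 0.4393, -0.1462,  0.055 ]), array([ 0.5336, -0.1683,  0.055 ])]
rim [ 0.5803 -0.0169  0.141 ] [0.0004 0.0004]
mark [0.6619 0.0046 0.1653] [0.0019 0.0019]
platehub [0.7138 0.0177 0.1919] [0.0005 0.0005]
yellow [ 0.7314 -0.0309  0.2001] [0.0002 0.0002]
bar [ 0.4378 -0.2686  0.1068] [0.0012 0.0012]
top [[ 0.4796 -0.2638  0.107 ]
 [ 0.3948 -0.2725  0.107 ]] 0.085224618358153 -174.17499315824784 [ 0.43723395 -0.26813058  0.107     ]
scene [[ 0.3931 -0.2749  0.107 ]
 [ 0.4821 -0.2637  0.107 ]] 0.08965034592506904 7.1825667263288775 [ 0.43758544 -0.26928521  0.107     ]
```

Request:
arm_command(plan=[0, 0, 0, -0.0353, -0.0474, 0, 1, 0, 0, 0, -0.0353, -0.0474, 0, 1, 0, 0, 0, -0.0353, -0.0474, 0, 1, 0, 0, 0, -0.0353, -0.0474, 0, 1, 0, 0, 0, -0.0353, -0.0474, 0, 1])

```text
t: 0.78
tcp_pos: [0.2489, 0.2269, 0.231]
eef_rot: [0.138, 0.99, 0.0, 0.0]
contact_force: [0.9, 0.4, 0.1]
width: 0.0855
grasp_force: 0.0
```

Request:
arm_command(plan=[0, 0, 0, -0.0353, -0.0474, 0, 1, 0, 0, 0, -0.0353, -0.0474, 0, 1, 0, 0, 0, -0.0353, -0.0474, 0, 1, 0, 0, 0, -0.0353, -0.0474, 0, 1, 0, 0, 0, -0.0353, -0.0474, 0, 1])

```text
t: 1.4
tcp_pos: [0.3537, -0.0498, 0.2313]
eef_rot: [0.139, 0.99, 0.0, 0.0]
contact_force: [1.1, -0.5, 0.6]
width: 0.0855
grasp_force: 0.0
```

Request:
arm_command(plan=[0, 0, -7.5, -0.0353, -0.0474, 0, 1, 0, 0, -7.5, -0.0263, -0.053, 0, 1, 0, 0, -7.5, 0, 0, 0, 1, 0, 0, 0, 0, 0, 0, 1])

```text
t: 1.9
tcp_pos: [0.3923, -0.1598, 0.2307]
eef_rot: [-0.056, 0.998, 0.001, -0.001]
contact_force: [0.5, 0.7, 0.6]
width: 0.0853
grasp_force: 0.0
```

```bash
cat >> h.py <<'E'
def rel(s,p,M):
    """shift and turn (tool axes) from state s to TCP p with orientation matrix M"""
    T=tool(s); return (T[:3,:3].T@(np.array(p)-T[:3,3])).round(4),np.degrees(R.from_matrix(T[:3,:3].T@M).as_rotvec()).round(2)
E
cat > cr.py <<'E'
from h import *; from rig import r,eyes; import sys
s=r.observe(); c=eyes.get_image("wrist"); T=tool(s); cv2.imwrite(f"pics/{sys.argv[1]}.png",c["image"])
print(s["t"],s["tcp_pos"],s["joint_positions"].round(2),s["width"],s["contact_force"],T[:3,:2].round(3).tolist())
k,l,st,ce=cv2.connectedComponentsWithStats(red(c["image"])); i=1+np.argmax(st[1:,4])
b=cv2.boxPoints(cv2.minAreaRect(np.argwhere(l==i)[:,::-1].astype(np.float32)))
print(st[i],ce[i],b.tolist()); P=np.array([onz(c,q,.114,T) for q in b]); print(P.round(4),P.mean(0))
E
python3 cr.py w1
```

```text
1.9 [ 0.39232519 -0.15978694  0.23065872] [-0.55 -0.21 -0.15  1.64  0.   -0.66] 0.08530330913407118 [0.5237021  0.65848411 0.60763412] [[-0.994, -0.112], [-0.112, 0.994], [0.001, 0.001]]
[ 130  191   31  100 1883] [145.64259161 236.28146575] [[128.79998779296875, 192.59999084472656], [152.5999755859375, 189.1999969482422], [166.57998657226562, 287.05999755859375], [142.77999877929688, 290.46002197265625]]
[[ 0.3928 -0.2815  0.114 ]
 [ 0.3881 -0.2628  0.114 ]
 [ 0.4707 -0.2513  0.114 ]
 [ 0.4767 -0.2716  0.114 ]] [ 0.43206958 -0.26679824  0.114     ]
```

Request:
arm_command(plan=[0, 0, 0, -0.0162, -0.0563, 0, 1, 0, 0, 0, -0.0162, -0.0563, 0, 1, 0, 0, 0, 0, 0, 0.03, 1, 0, 0, 0, 0, 0, 0, 1])

```text
t: 2.45
tcp_pos: [0.4364, -0.2657, 0.1984]
eef_rot: [-0.057, 0.998, 0.002, -0.002]
contact_force: [-0.5, 0.4, 0.5]
width: 0.085
grasp_force: 0.0
```

```bash
python3 cr.py w2
```

```text
2.45 [ 0.43643475 -0.26572635  0.19842696] [-0.68  0.01 -0.    1.56  0.   -0.79] 0.08497089990756064 [-0.52948726  0.37766242  0.50508918] [[-0.993, -0.114], [-0.114, 0.993], [0.005, 0.005]]
[ 268  156   24  125 2669] [279.64406145 217.13113526] [[267.6321716308594, 156.05650329589844], [289.8717956542969, 155.82240295410156], [291.1786804199219, 279.97705078125], [268.9390563964844, 280.211181640625]]
[[ 0.393  -0.2826  0.114 ]
 [ 0.3912 -0.2684  0.114 ]
 [ 0.4787 -0.2571  0.114 ]
 [ 0.4807 -0.2728  0.114 ]] [ 0.4359135  -0.27023385  0.114     ]
```

View pics/w2.png

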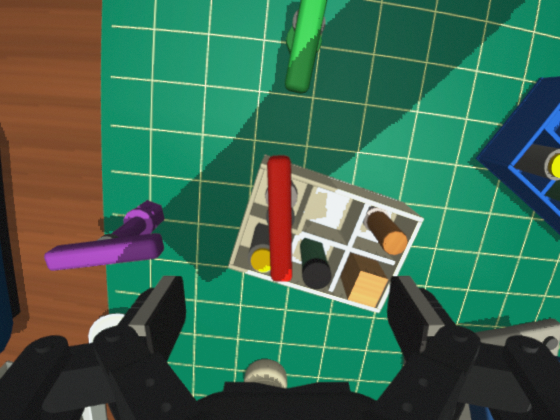

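The wrist view shows the red bar from (280,157) to (281,280) over the caddy's end cell. It is clear of the purple crank at (155,245) and the fingers will straddle it.

Request:
arm_command(plan=[0, 0, 0, 0, -0.0038, 0.04, 1, 0, 0, 0, 0, 0, 0.04, 1, 0, 0, 0, 0, 0, 0.033, 1, 0, 0, 0, 0, 0, 0, 1])

```text
t: 3.0
tcp_pos: [0.4368, -0.269, 0.0872]
eef_rot: [-0.058, 0.998, 0.001, -0.001]
contact_force: [0.6, -0.1, -0.2]
width: 0.0853
grasp_force: 0.0
```

Request:
arm_command(plan=[0, 0, 0, 0, 0, 0, 0, 0, 0, 0, 0, 0, 0, 0, 0, 0, 0, 0, 0, 0, 0, 0, 0, 0, 0, 0, 0, 0, 0, 0, 0, 0, 0, 0, 0], grip_force=60)

```text
t: 3.62
tcp_pos: [0.4387, -0.2714, 0.0893]
eef_rot: [-0.057, 0.998, -0.0, 0.001]
contact_force: [0.8, 1.4, 4.6]
width: 0.0146
grasp_force: 59.6
```

Request:
arm_command(plan=[0, 0, 0, 0, 0, -0.02, 0, 0, 0, 0, 0, 0, -0.05, 0, 0, 0, 0, 0, 0, -0.05, 0, 0, 0, 0, 0, 0, -0.03, 0, 0, 0, 0, 0, 0, 0, 0])

```text
t: 4.25
tcp_pos: [0.4392, -0.2723, 0.2403]
eef_rot: [-0.057, 0.998, -0.002, 0.002]
contact_force: [0.7, -0.2, -2.8]
width: 0.0148
grasp_force: 59.1
```

```bash
python3 - <<'E'
from h import *; from rig import r,eyes
s=r.observe(); print(s["tcp_pos"],s["width"],s["grasp_force"],s["contact_force"],s["joint_positions"].round(2))
psi=np.radians(14.6); c,q=np.cos(psi),np.sin(psi)
z=np.array([-.5*c,-.5*q,.8660]); x=np.array([.866*c,.866*q,.5]); y=np.cross(z,x)
w=np.array([.5803,-.0169,.141])
for a in (0,30,60): # tool x = -well x turned by a about well z
    M=np.column_stack([-x,y,-z])@R.from_euler("z",-a,degrees=True).as_matrix()
    print(a,w+z*.2,rel(s,w+z*.2,M))
c=eyes.get_image("wrist"); cv2.imwrite("pics/w3.png",c["image"])
E
```

```text
[ 0.4392249  -0.27226823  0.24033782] 0.014757012304297356 59.05251994729042 [ 0.65500126 -0.18728864 -2.7663256 ] [-0.68  0.02  0.09  1.63 -0.   -0.8 ]
0 [ 0.48352908 -0.04210694  0.3142    ] (array([-0.0706,  0.2233, -0.0744]), array([ -2.31, -29.79,  -7.78]))
30 [ 0.48352908 -0.04210694  0.3142    ] (array([-0.0706,  0.2233, -0.0744]), array([  5.58, -29.89, -37.09]))
60 [ 0.48352908 -0.04210694  0.3142    ] (array([-0.0706,  0.2233, -0.0744]), array([ 13.66, -28.55, -66.35]))
```

View pics/w3.png

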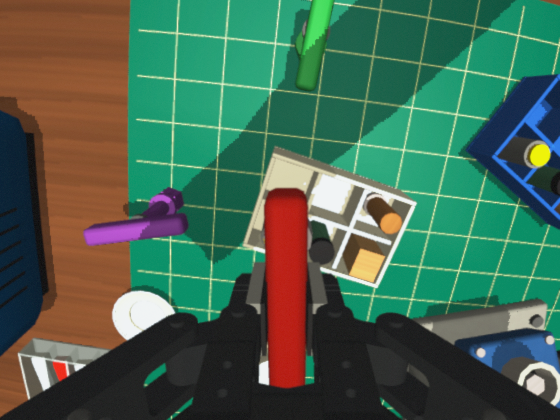

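The crank is held: the red bar is squarely between the pads in view. Next I carry it to 0.2 m above the collar along the collar's axis and look there.

Request:
arm_command(plan=[0, 0, 0, -0.0141, 0.0447, -0.0149, 0, 0, 0, 0, -0.0141, 0.0447, -0.0149, 0, 0, 0, 0, -0.0141, 0.0447, -0.0149, 0, 0, 0, 0, -0.0141, 0.0447, -0.0149, 0, 0, 0, 0, -0.0141, 0.0447, -0.0149, 0])

```text
t: 4.92
tcp_pos: [0.4818, -0.0396, 0.3097]
eef_rot: [-0.057, 0.998, 0.001, -0.003]
contact_force: [0.7, -0.3, -3.0]
width: 0.0146
grasp_force: 59.3
```

Request:
arm_command(plan=[-0.6, -7.4, -2, 0, 0, 0, 0, -0.6, -7.4, -2, 0, 0, 0, 0, -0.6, -7.4, -2, 0, 0, 0, 0, -0.6, -7.4, -2, 0, 0, 0, 0, 0, 0, 0, 0, 0, 0, 0])

```text
t: 5.55
tcp_pos: [0.4789, -0.041, 0.3057]
eef_rot: [-0.122, 0.96, 0.037, 0.249]
contact_force: [-0.6, -1.1, -3.8]
width: 0.0149
grasp_force: 59.5
```

```bash
cat > look.py <<'E'
from h import *; from rig import r,eyes; import sys,pickle
s=r.observe(); c={n:eyes.get_image(n) for n in("wrist","top","scene")}; T=tool(s)
pickle.dump((s,c),open(sys.argv[1]+".pkl","wb"))
print(s["t"],s["tcp_pos"],s["eef_rot"],s["joint_positions"].round(2),s["contact_force"].round(1))
w=np.array([.5803,-.0169,.141]); print(proj(c["wrist"],w,T),proj(c["top"],w),proj(c["scene"],w))
o=[cv2.resize(c["wrist"]["image"][100:300,190:390],(400,400),interpolation=2)]
for n in("top","scene"):
    u,v=proj(c[n],w).astype(int); o.append(cv2.resize(c[n]["image"][v-65:v+35,u-50:u+50],(400,400),interpolation=2))
cv2.imwrite(f"pics/{sys.argv[1]}.png",np.vstack([np.hstack(o)])[:,:1200][:, :] if 0 else cv2.resize(np.hstack(o[:2]),(800,400)))
cv2.imwrite(f"pics/{sys.argv[1]}s.png",o[2])
E
python3 look.py v1
```

```text
5.55 [ 0.47894008 -0.04098218  0.30571851] [-0.12206676  0.96010075  0.03712076  0.24885399] [-0.44 -0.53 -0.32  1.38  0.33 -0.63] [-0.6 -1.1 -3.8]
[282.02054422 197.40271858] [301.30983369 184.88255206] [251.42172755 207.86862875]
```

View pics/v1.png

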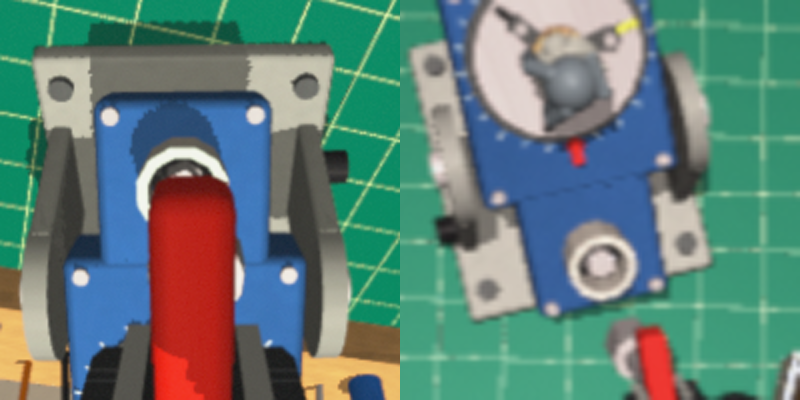

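Request:
arm_command(plan=[0, 0, 0, -0.02, 0, 0, 0, 0, 0, 0, -0.02, 0, 0, 0, 0, 0, 0, 0, 0, 0, 0])

```text
t: 6.08
tcp_pos: [0.5182, -0.032, 0.334]
eef_rot: [-0.125, 0.958, 0.035, 0.254]
contact_force: [-1.1, -0.5, -2.8]
width: 0.0149
grasp_force: 59.5
```

```bash
python3 look.py v2; python3 - <<'E'
import pickle; from h import *
s,c=pickle.load(open("v2.pkl","rb")); im=c["wrist"]["image"]; T=tool(s)
u,v=proj(c["wrist"],[.5803,-.0169,.141],T).astype(int)
print(u,v); a=cv2.resize(im[v-50:v+50,u-65:u+65],(780,600),interpolation=2); cv2.imwrite("pics/v2c.png",a)
E
```

```text
6.075 [ 0.51816584 -0.03201646  0.3339844 ] [-0.12526162  0.95846311  0.0351543   0.25381522] [-0.38 -0.44 -0.21  1.37  0.3  -0.57] [-1.1 -0.5 -2.8]
[283.9809422  144.81563218] [301.30983369 184.88255206] [251.42172755 207.86862875]
283 144
```

View pics/v2c.png

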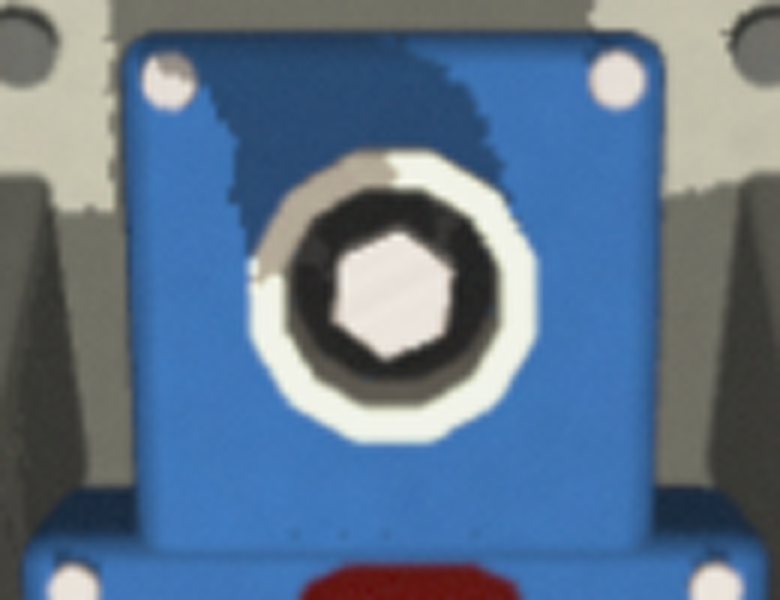

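The collar rim is centred at crop (393,296), about pixel (283.2,143.0). The hex is clearly visible with corners at (400,230), (453,270) and (388,360), so its turn relative to the tool can be measured before fitting.

```bash
cat > meas.py <<'E'
import pickle,sys; from h import *
def pl(c,uv,z):   # tool-frame point at tool z
    o,d=ray(c,uv,np.eye(4)); return o+d*(z-o[2])/d[2]
if __name__=="__main__":
    s,c=pickle.load(open("v2.pkl","rb")); c=c["wrist"]; im=c["image"]; T=tool(s)
    m=red(im); m=cv2.inRange(cv2.cvtColor(im,cv2.COLOR_BGR2HSV),(0,150,40),(8,255,255)); k,l,st,ce=cv2.connectedComponentsWithStats(m); i=1+np.argmax(st[1:,4]); x,y,w,h,_=st[i]
    print("bar",st[i]); L=l==i
    print([(v,np.flatnonzero(L[v])[[0,-1]].tolist()) for v in range(y,y+14)])
    cols=np.flatnonzero(L[y+35]); print(cols[[0,-1]])
    mid=(cols[0]+cols[-1])/2
    print("end x",pl(c,(mid,y-.5),-.0047),pl(c,(mid,y-.5),-.0247),"mid y",pl(c,(mid,y+35),-.0247))
    psi=np.radians(14.6); cc,q=np.cos(psi),np.sin(psi)
    z=np.array([-.5*cc,-.5*q,.8660]); wd=np.array([.5803,-.0169,.141])
    wt=T[:3,:3].T@(wd-T[:3,3]); zt=T[:3,:3].T@z; print("well tool frame",wt,"z",zt)
    print("rim by wrist at that z",pl(c,(283.2,143.0),wt[2]))
    cr=(im[94:194,218:348].min(2)>190).astype(np.uint8); k,l,st,ce=cv2.connectedComponentsWithStats(cr)
    j=[j for j in range(1,k) if 200<st[j,4]<450 and abs(ce[j][0]-65)<8]; print(st[j],ce[j])
    ct=cv2.findContours((l==j[0]).astype(np.uint8),0,1)[0][0][:,0]+[218,94]
    P=np.array([pl(c,p,wt[2]+.007) for p in ct])[:,:2]; g=P.mean(0); Q=P-g
    th=np.arctan2(Q[:,1],Q[:,0]); rr=np.hypot(*Q.T); print("corner phase deg (from x to y)",np.degrees(np.angle(np.sum((rr-rr.mean())*np.exp(6j*th))))/6,"mean r",rr.mean())
    n=cv2.moments((l==j[0]).astype(np.uint8),True); print("hex c",pl(c,(218+n['m10']/n['m00'],94+n['m01']/n['m00']),wt[2]+.007))
E
python3 meas.py
```

```text
bar [ 264  189   44  200 7807]
[(189, [278, 296]), (190, [274, 298]), (191, [272, 300]), (192, [270, 301]), (193, [269, 302]), (194, [269, 303]), (195, [269, 303]), (196, [268, 303]), (197, [268, 304]), (198, [267, 304]), (199, [267, 305]), (200, [267, 305]), (201, [267, 305]), (202, [266, 305])]
[265 307]
end x [ 0.04430927 -0.00010497 -0.0047    ] [ 0.0489362  -0.00010064 -0.0247    ] mid y [ 3.61471814e-02 -7.91304623e-05 -2.47000000e-02]
well tool frame [ 0.04005655 -0.00215721  0.1993062 ] z [ 0.00536796  0.00634052 -0.99994349]
rim by wrist at that z [ 0.04178291 -0.00290521  0.1993062 ]
[[ 57  39  18  20 268]] [[65.09701493 48.53731343]]
corner phase deg (from x to y) 5.432697129625692 mean r 0.008543341138564987
hex c [ 0.0415274  -0.00306363  0.2063062 ]
```

Request:
arm_command(plan=[0, 0, 0, -0.004, 0, 0.03, 0, 0, 0, 0, 0, -0.003, 0.03, 0, 0, 0, 0, 0, 0, 0.025, 0, 0, 0, 0, 0, 0, 0, 0])

```text
t: 6.72
tcp_pos: [0.5592, -0.0227, 0.2567]
eef_rot: [-0.124, 0.959, 0.037, 0.25]
contact_force: [-0.8, -1.1, -3.2]
width: 0.015
grasp_force: 59.3
```

```bash
python3 look.py v3; python3 - <<'E'
import pickle; from h import *
s,c=pickle.load(open("v3.pkl","rb")); im=c["wrist"]["image"]; T=tool(s)
u,v=proj(c["wrist"],[.5803,-.0169,.141],T).astype(int)
print(u,v); a=cv2.resize(im[v-75:v+75,u-100:u+100],(800,600),interpolation=2); cv2.imwrite("pics/v3c.png",a)
E
```

```text
6.725 [ 0.55915269 -0.02268099  0.25665785] [-0.12395602  0.95949689  0.03665887  0.2503133 ] [-0.32 -0.37 -0.32  1.19  0.28 -0.51] [-0.8 -1.1 -3.2]
[285.14234506 161.33657944] [301.30983369 184.88255206] [251.42172755 207.86862875]
285 161
```

View pics/v3c.png

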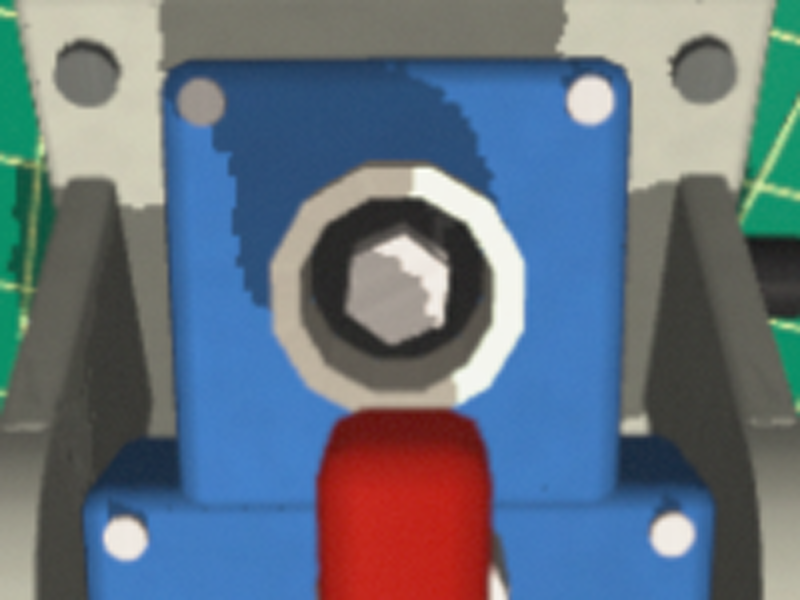

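Close view: the rim is centred at crop (398,289) and the hex at about (398,289), with its top corner at (405,234). The bar end sits just below the rim.

```bash
cat > m3.py <<'E'
from meas import *
s3,c3=pickle.load(open("v3.pkl","rb")); s2,c2=pickle.load(open("v2.pkl","rb"))
p,e=tri([ray(c2["wrist"],(283.2,143.0),tool(s2)),ray(c3["wrist"],(284.1,157.9),tool(s3)),ray(c3["top"],(301.2,184.9)),ray(c3["scene"],(251.3,207.8))])
print("tri all",p.round(4),np.round(e,4))
T=tool(s3); c=c3["wrist"]
psi=np.radians(14.6); cc,q=np.cos(psi),np.sin(psi); z=np.array([-.5*cc,-.5*q,.8660])
for w in([.5803,-.0169,.141],p):
    wt=T[:3,:3].T@(np.array(w)-T[:3,3]); print("well tool",wt.round(4),"wrist rim",pl(c,(284.1,157.9),wt[2]).round(4))
print("z",T[:3,:3].T@z)
H=np.array([(405,234),(450,265),(443,327),(395,346),(347,305),(352,255)],float); H=(H+.5)/4-.5+[185,86]
P=np.array([pl(c,h,wt[2]+.007) for h in H])[:,:2]; g=P.mean(0); Q=P-g; print(g,np.hypot(*Q.T)); 
print("phase",np.degrees(np.angle(np.sum((Q[:,0]+1j*Q[:,1])**6/np.hypot(*Q.T)**6)))/6)
# head yaw from screws in tool frame
S=(np.array([(201,102),(590,101),(126,538),(673,536)],float)+.5)/4-.5+[185,86]
S=np.array([pl(c,h,wt[2]+.03) for h in S]); print(S.round(4)); 
for a,b in((0,1),(2,3)): v=S[b]-S[a]; print("dev deg",np.degrees(np.arctan2(v[0],v[1])))
m=cv2.inRange(cv2.cvtColor(c["image"],cv2.COLOR_BGR2HSV),(0,150,40),(8,255,255)); k,l,st,ce=cv2.connectedComponentsWithStats(m); i=1+np.argmax(st[1:,4]); print(st[i],pl(c,(286,st[i][1]-.5),-.0047))
E
python3 m3.py
```

```text
tri all [ 0.58   -0.0177  0.1388] [0.0001 0.0007 0.0011 0.0008]
well tool [ 0.0375 -0.0008  0.1116] wrist rim [ 0.04   -0.0015  0.1116]
well tool [ 0.039  -0.0015  0.1133] wrist rim [ 0.0397 -0.0016  0.1133]
z [ 0.01216589  0.00933319 -0.99986043]
[ 0.03876434 -0.00144622] [0.01021061 0.010497   0.01094379 0.01077049 0.01010305 0.01067439]
phase 7.35163397609253
[[ 0.0723 -0.0403  0.1433]
 [ 0.0726  0.0359  0.1433]
 [-0.0176 -0.0598  0.1433]
 [-0.017   0.057   0.1433]]
dev deg 0.22312027495004894
dev deg 0.32860143301282757
[ 265  189   43  200 7811] [ 0.04430817 -0.00011047 -0.0047    ]
```

Request:
arm_command(plan=[0.3, -0.7, 0, 0, 0, 0, 0, 0, 0, -7.8, 0.0205, 0, 0, 0, 0, 0, -7.8, 0.019, 0.0025, 0, 0, 0, 0, -7.9, 0, 0, 0, 0, 0, 0, 0, 0, 0, 0, 0])

```text
t: 7.5
tcp_pos: [0.528, -0.0323, 0.2419]
eef_rot: [-0.315, 0.912, -0.021, 0.262]
contact_force: [-0.2, -0.3, -1.8]
width: 0.0147
grasp_force: 59.4
```

```bash
cat > err.py <<'E'
from meas import *; from rig import r
s3,_=pickle.load(open("v3.pkl","rb")); T3=tool(s3); W=T3[:3,:3]@[.0395,-.0015,.113]+T3[:3,3]
yw=T3[:3,1]; psi=np.arctan2(-yw[0],yw[1]); cc,q=np.cos(psi),np.sin(psi)
z=np.array([-.5*cc,-.5*q,.8660]); x=np.array([.866*cc,.866*q,.5]); y=np.cross(z,x)
s=r.observe(); T=tool(s); A=np.column_stack([x,y,z])
e=T[:3,:3]@[-.0005,0,.0853]+T[:3,3]
print("psi",np.degrees(psi),"W",W.round(4),"t",s["t"],"F",s["contact_force"].round(1),"M",s["ft_torque"].round(2),"j6",s["joint_positions"][5].round(2))
print("crank end in well",(A.T@(e-W)).round(4))
D=T[:3,:3].T@(W-.031*z-e); print("to home, tool axes",D.round(4),"z_well in tool",(T[:3,:3].T@z).round(4))
E
python3 err.py
```

```text
psi 14.846601722326374 W [ 0.5795 -0.0178  0.1388] t 7.5 F [-0.2 -0.3 -1.8] M [-0.28  0.84 -0.01] j6 -0.96
crank end in well [ 0.0065 -0.0008  0.0308]
to home, tool axes [0.006  0.0037 0.0617] z_well in tool [-0.0067 -0.0059 -0.9999]
```

Request:
arm_command(plan=[-0.3, 0.4, 0, 0.0055, 0.0032, 0, 0, 0, 0, 0, 0, 0, 0, 0, 0, 0, 0, 0, 0, 0, 0])

```text
t: 7.88
tcp_pos: [0.5225, -0.0327, 0.2376]
eef_rot: [-0.316, 0.913, -0.019, 0.257]
contact_force: [0.5, 0.1, -3.1]
width: 0.0149
grasp_force: 59.5
```

```bash
python3 err.py; python3 look.py v4; python3 - <<'E'
from meas import *
s,c=pickle.load(open("v4.pkl","rb"))
o=[]
for n in("top","scene"):
    u,v=proj(c[n],[.5795,-.0178,.15]).astype(int); o.append(cv2.resize(c[n]["image"][v-30:v+30,u-40:u+40],(400,300),interpolation=2))
cv2.imwrite("pics/v4t.png",np.hstack(o))
E
```

```text
psi 14.846601722326374 W [ 0.5795 -0.0178  0.1388] t 7.875 F [ 0.5  0.1 -3.1] M [-0.27  0.82  0.05] j6 -0.97
crank end in well [-0.0012  0.0005  0.0297]
to home, tool axes [-0.001  -0.0011  0.0607] z_well in tool [ 0.0014  0.0014 -1.    ]
7.875 [ 0.52251335 -0.03265423  0.23759051] [-0.31607183  0.912999   -0.01871983  0.25725667] [-0.37 -0.48 -0.43  1.18  0.3  -0.97] [ 0.5  0.1 -3.1]
[284.14877012 214.90008607] [301.30983369 184.88255206] [251.42172755 207.86862875]
```

View pics/v4t.png

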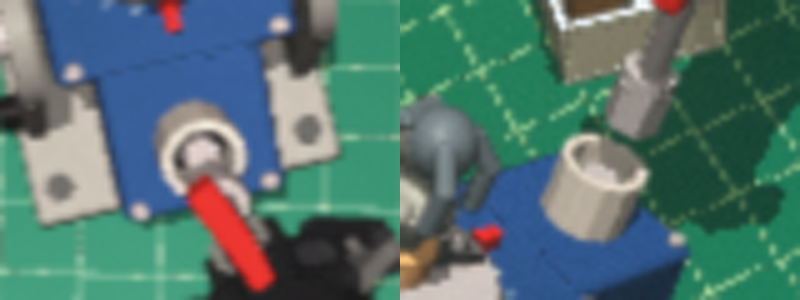

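Top and scene views show the socket hanging just above the collar, roughly on its axis. I lower it in small steps, watching the force.

Request:
arm_command(plan=[0, 0, 0, -0.001, -0.001, 0.012, 0, 0, 0, 0, 0, 0, 0.012, 0, 0, 0, 0, 0, 0, 0, 0])

```text
t: 8.4
tcp_pos: [0.5343, -0.0291, 0.2145]
eef_rot: [-0.316, 0.913, -0.017, 0.255]
contact_force: [0.3, -0.3, -3.2]
width: 0.0148
grasp_force: 59.4
```

Request:
arm_command(plan=[0, 0, 0, 0, 0, 0.002, 0, 0, 0, 0, 0, 0, 0.002, 0, 0, 0, 0, 0, 0, 0, 0])

```text
t: 8.78
tcp_pos: [0.5372, -0.0293, 0.214]
eef_rot: [-0.316, 0.913, -0.019, 0.257]
contact_force: [0.7, -0.2, -2.1]
width: 0.0148
grasp_force: 59.4
```

```bash
python3 err.py
```

```text
psi 14.846601722326374 W [ 0.5795 -0.0178  0.1388] t 8.775 F [ 0.7 -0.2 -2.1] M [-0.3   0.81  0.  ] j6 -0.95
crank end in well [-0.      0.      0.0017]
to home, tool axes [-0.0001 -0.0001  0.0327] z_well in tool [ 0.0014  0.0013 -1.    ]
```

Request:
arm_command(plan=[0, 0, 0, 0, 0, 0.0015, 0, 0, 0, 0, 0, 0, 0.0015, 0, 0, 0, 0, 0, 0, 0, 0])

```text
t: 9.15
tcp_pos: [0.5386, -0.0289, 0.2112]
eef_rot: [-0.316, 0.913, -0.019, 0.257]
contact_force: [-0.7, 0.2, -3.6]
width: 0.0152
grasp_force: 59.5
```

Request:
arm_command(plan=[0, 0, 0, 0, 0, 0.0015, 0, 0, 0, 0, 0, 0, 0.001, 0, 0, 0, 0, 0, 0, 0, 0])

```text
t: 9.52
tcp_pos: [0.5398, -0.0285, 0.209]
eef_rot: [-0.316, 0.913, -0.019, 0.257]
contact_force: [1.2, -0.9, -1.9]
width: 0.0148
grasp_force: 59.6
```

Request:
arm_command(plan=[0, 0, 0, 0, 0, 0.0015, 0, 0, 0, 0, 0, 0, 0.001, 0, 0, 0, 0, 0, 0, 0, 0])

```text
t: 9.9
tcp_pos: [0.5407, -0.0284, 0.209]
eef_rot: [-0.316, 0.913, -0.019, 0.257]
contact_force: [-7.9, -1.0, 5.7]
width: 0.0151
grasp_force: 61.3
```

```bash
python3 err.py
```

```text
psi 14.846601722326374 W [ 0.5795 -0.0178  0.1388] t 9.9 F [-7.9 -1.   5.7] M [-0.12  1.71  0.26] j6 -0.95
crank end in well [ 0.0007 -0.0001 -0.0044]
to home, tool axes [0.0005 0.0004 0.0266] z_well in tool [ 1.4e-03  2.0e-04 -1.0e+00]
```

Request:
arm_command(plan=[0, 0, 0, 0.001, 0, 0, 0, 0, 0, 0, 0, 0, 0.0005, 0, 0, 0, 0, 0, 0, 0, 0])

```text
t: 10.28
tcp_pos: [0.5406, -0.0287, 0.2088]
eef_rot: [-0.316, 0.913, -0.019, 0.258]
contact_force: [-8.8, -0.5, 6.9]
width: 0.0147
grasp_force: 61.5
```

```bash
python3 err.py
```

```text
psi 14.846601722326374 W [ 0.5795 -0.0178  0.1388] t 10.275 F [-8.8 -0.5  6.9] M [0.06 1.63 0.31] j6 -0.95
crank end in well [ 0.0005 -0.0003 -0.0045]
to home, tool axes [0.0003 0.0004 0.0265] z_well in tool [-0.e+00  1.e-04 -1.e+00]
```

Request:
arm_command(plan=[0, 0, 4, 0, 0, 0, 0, 0, 0, 4, 0, 0, 0, 0, 0, 0, 0, 0, 0, 0, 0])

```text
t: 10.65
tcp_pos: [0.5411, -0.0285, 0.2088]
eef_rot: [-0.252, 0.932, -0.001, 0.259]
contact_force: [-6.1, -0.0, 4.8]
width: 0.0147
grasp_force: 61.0
```

```bash
python3 err.py
```

```text
psi 14.846601722326374 W [ 0.5795 -0.0178  0.1388] t 10.65 F [-6.1 -0.   4.8] M [0.14 1.09 0.28] j6 -0.81
crank end in well [ 0.0011 -0.0003 -0.0047]
to home, tool axes [0.001  0.0006 0.0263] z_well in tool [-0.0013 -0.     -1.    ]
```

Request:
arm_command(plan=[0, 0, -5, 0, 0, 0, 0, 0, 0, -6, 0, 0, 0, 0, 0, 0, -6, 0, 0, 0, 0, 0, 0, 0, 0, 0, 0, 0])

```text
t: 11.15
tcp_pos: [0.542, -0.0289, 0.2079]
eef_rot: [-0.387, 0.885, -0.04, 0.257]
contact_force: [1.9, -0.4, -0.8]
width: 0.0152
grasp_force: 59.6
```

```bash
python3 err.py
```

```text
psi 14.846601722326374 W [ 0.5795 -0.0178  0.1388] t 11.15 F [ 1.9 -0.4 -0.8] M [-0.1  -0.19 -0.13] j6 -1.1
crank end in well [ 0.0013 -0.0009 -0.0059]
to home, tool axes [0.0007 0.0015 0.0251] z_well in tool [-0.0015 -0.0015 -1.    ]
```

Request:
arm_command(plan=[0, 0, 0, 0, 0, 0.001, 0, 0, 0, 0, 0, 0, 0.001, 0, 0, 0, 0, 0, 0, 0, 0])

```text
t: 11.52
tcp_pos: [0.5428, -0.0287, 0.2059]
eef_rot: [-0.387, 0.885, -0.04, 0.256]
contact_force: [3.1, 0.9, 2.1]
width: 0.015
grasp_force: 59.7
```

Request:
arm_command(plan=[0, 0, 0, 0, 0, 0.001, 0, 0, 0, 0, 0, 0, 0.001, 0, 0, 0, 0, 0, 0, 0, 0])

```text
t: 11.9
tcp_pos: [0.5433, -0.0284, 0.2037]
eef_rot: [-0.387, 0.885, -0.04, 0.256]
contact_force: [3.3, 0.7, 4.1]
width: 0.0144
grasp_force: 59.8
```

```bash
python3 err.py
```

```text
psi 14.846601722326374 W [ 0.5795 -0.0178  0.1388] t 11.9 F [3.3 0.7 4.1] M [ 0.04 -1.34 -0.2 ] j6 -1.1
crank end in well [ 0.0004 -0.0007 -0.0103]
to home, tool axes [-0.0001  0.0008  0.0207] z_well in tool [-3.e-04 -3.e-04 -1.e+00]
```

Request:
arm_command(plan=[0, 0, 0, -0.0008, -0.0005, 0, 0, 0, 0, 0, 0, 0, 0.0015, 0, 0, 0, 0, 0, 0, 0, 0])

```text
t: 12.28
tcp_pos: [0.5444, -0.028, 0.2021]
eef_rot: [-0.387, 0.885, -0.039, 0.255]
contact_force: [5.5, -0.9, 5.4]
width: 0.015
grasp_force: 59.8
```

```bash
python3 err.py
```

```text
psi 14.846601722326374 W [ 0.5795 -0.0178  0.1388] t 12.275 F [ 5.5 -0.9  5.4] M [-0.05 -1.35 -0.29] j6 -1.1
crank end in well [ 0.0004 -0.0006 -0.0122]
to home, tool axes [0.     0.0007 0.0188] z_well in tool [ 8.e-04  7.e-04 -1.e+00]
```

Request:
arm_command(plan=[0, 0, 0, -0.0013, -0.0008, 0, 0, 0, 0, 0, 0, 0, 0, 0, 0, 0, 0, 0, 0, 0, 0])

```text
t: 12.65
tcp_pos: [0.545, -0.0277, 0.2021]
eef_rot: [-0.387, 0.886, -0.039, 0.254]
contact_force: [2.0, -1.8, 4.3]
width: 0.0148
grasp_force: 59.9
```

```bash
python3 err.py
```

```text
psi 14.846601722326374 W [ 0.5795 -0.0178  0.1388] t 12.65 F [ 2.  -1.8  4.3] M [-0.31 -0.93 -0.37] j6 -1.1
crank end in well [ 0.0008 -0.0004 -0.0125]
to home, tool axes [0.0004 0.0008 0.0185] z_well in tool [ 0.0023  0.0019 -1.    ]
```

Request:
arm_command(plan=[0, 0, 0, -0.0008, -0.0005, 0, 0, 0, 0, 0, 0, 0, 0.002, 0, 0, 0, 0, 0, 0, 0, 0])

```text
t: 13.02
tcp_pos: [0.5466, -0.0272, 0.2002]
eef_rot: [-0.387, 0.886, -0.039, 0.254]
contact_force: [3.1, -2.3, 1.9]
width: 0.0151
grasp_force: 59.8
```

```bash
python3 err.py
```

```text
psi 14.846601722326374 W [ 0.5795 -0.0178  0.1388] t 13.025 F [ 3.1 -2.3  1.9] M [-0.61 -0.56 -0.44] j6 -1.1
crank end in well [ 0.0012 -0.0002 -0.015 ]
to home, tool axes [0.0008 0.0008 0.016 ] z_well in tool [ 0.0028  0.0027 -1.    ]
```

Request:
arm_command(plan=[0, 0, 0, -0.0005, -0.0011, 0.0015, 0, 0, 0, 0, 0, 0, 0.002, 0, 0, 0, 0, 0, 0, 0, 0])

```text
t: 13.4
tcp_pos: [0.5489, -0.0268, 0.1973]
eef_rot: [-0.387, 0.886, -0.038, 0.254]
contact_force: [1.1, -1.7, -0.0]
width: 0.0148
grasp_force: 59.8
```

```bash
python3 err.py
```

```text
psi 14.846601722326374 W [ 0.5795 -0.0178  0.1388] t 13.4 F [ 1.1 -1.7 -0. ] M [-0.5   0.31 -0.33] j6 -1.09
crank end in well [ 0.0017 -0.0004 -0.0187]
to home, tool axes [0.0012 0.0012 0.0123] z_well in tool [ 0.0029  0.004  -1.    ]
```

Request:
arm_command(plan=[0, 0, 0, -0.0003, -0.0006, 0.002, 0, 0, 0, 0, 0, 0, 0.002, 0, 0, 0, 0, 0, 0, 0, 0])

```text
t: 13.78
tcp_pos: [0.5512, -0.0263, 0.1942]
eef_rot: [-0.387, 0.886, -0.038, 0.254]
contact_force: [-4.7, -1.4, 1.2]
width: 0.0151
grasp_force: 60.0
```

```bash
python3 err.py
```

```text
psi 14.846601722326374 W [ 0.5795 -0.0178  0.1388] t 13.775 F [-4.7 -1.4  1.2] M [-0.37  1.19 -0.12] j6 -1.09
crank end in well [ 0.0022 -0.0005 -0.0226]
to home, tool axes [0.0016 0.0016 0.0084] z_well in tool [ 0.0028  0.0043 -1.    ]
```

Request:
arm_command(plan=[0, 0, 0, 0, 0, 0.002, 0, 0, 0, 0, 0, 0, 0.002, 0, 0, 0, 0, 0, 0, 0, 0])

```text
t: 14.15
tcp_pos: [0.5531, -0.0259, 0.1911]
eef_rot: [-0.387, 0.886, -0.038, 0.254]
contact_force: [-5.3, -0.1, 3.0]
width: 0.0145
grasp_force: 60.5
```

```bash
python3 err.py
```

```text
psi 14.846601722326374 W [ 0.5795 -0.0178  0.1388] t 14.15 F [-5.3 -0.1  3. ] M [-0.37  1.48 -0.  ] j6 -1.09
crank end in well [ 0.0024 -0.0006 -0.0262]
to home, tool axes [0.0017 0.0018 0.0048] z_well in tool [ 0.0027  0.004  -1.    ]
```

Request:
arm_command(plan=[0, 0, 0, 0, 0, 0.002, 0, 0, 0, 0, 0, 0, 0.0015, 0, 0, 0, 0, 0, 0, 0, 0])

```text
t: 14.52
tcp_pos: [0.5544, -0.0255, 0.1896]
eef_rot: [-0.387, 0.886, -0.038, 0.254]
contact_force: [-13.8, -2.8, 9.8]
width: 0.0154
grasp_force: 61.9
```

Request:
arm_command(plan=[0, 0, 0, 0, 0, 0.001, 0, 0, 0, 0, 0, 0, 0.001, 0, 0, 0, 0, 0, 0, 0, 0])

```text
t: 14.9
tcp_pos: [0.5549, -0.0255, 0.1897]
eef_rot: [-0.387, 0.886, -0.039, 0.254]
contact_force: [-22.4, -2.9, 17.6]
width: 0.0151
grasp_force: 63.7
```

```bash
python3 err.py
```

```text
psi 14.846601722326374 W [ 0.5795 -0.0178  0.1388] t 14.9 F [-22.4  -2.9  17.6] M [-0.15  3.29  0.35] j6 -1.09
crank end in well [ 0.0033 -0.0008 -0.0283]
to home, tool axes [0.0024 0.0024 0.0027] z_well in tool [ 0.0034  0.0026 -1.    ]
```

The contact depths differ by 24 mm (hex top at -4.4, hard stop at -28.3), so the crank is fully home. I ease off and start winding clockwise.

Request:
arm_command(plan=[0, 0, 0, 0, 0, -0.001, 0, 0, 0, 0, 0, 0, -0.0005, 0, 0, 0, 8, 0, 0, 0, 0, 0, 0, 8, 0, 0, 0, 0, 0, 0, 0, 0, 0, 0, 0])

```text
t: 15.52
tcp_pos: [0.5546, -0.0257, 0.1896]
eef_rot: [-0.259, 0.931, -0.003, 0.257]
contact_force: [-15.2, -2.5, 10.3]
width: 0.0151
grasp_force: 62.1
```

```bash
cat > plate.py <<'E'
from meas import *; from rig import r,eyes
psi=np.radians(14.75); cc,q=np.cos(psi),np.sin(psi)
z=np.array([-.5*cc,-.5*q,.8660]); x=np.array([.866*cc,.866*q,.5]); y=np.cross(z,x); A=np.column_stack([x,y,z])
W=np.array([.5803,-.0172,.140])
def hd(c,uv,h):  # head-frame point (origin: plate axis) at height h over rim
    o,d=ray(c,uv); n=z; P=o+d*(((W+h*z-o)@n)/(d@n)); return A.T@(P-W)-[.145,0,0]
def go(cams,tag):
    for n in("top","scene"):
        c=cams[n]; im=c["image"]; hsv=cv2.cvtColor(im,cv2.COLOR_BGR2HSV)
        pc=proj(c,W+.145*x+0*z)
        m=cv2.inRange(hsv,(22,110,110),(35,255,255)); R_=red(im)
        vv,uu=np.mgrid[:420,:560]; near=np.hypot(uu-pc[0],vv-pc[1])<35
        for nm,mm in(("yel",m),("red",R_)):
            k,l,st,ce=cv2.connectedComponentsWithStats(((mm>0)&near).astype(np.uint8))
            for i in range(1,k):
                if st[i,4]>=4:
                    p=hd(c,ce[i],H); print(tag,n,nm,st[i,4],ce[i].round(1),p[:2].round(4),"ang ccw of mark",(np.degrees(np.arctan2(-p[1],-p[0]))).round(1))
H=-.025
if __name__=="__main__":
    d0=pickle.load(open("d0.pkl","rb")); go(d0,"t0"); go({n:eyes.get_image(n) for n in("top","scene")},"now")
E
python3 plate.py; python3 err.py
```

```text
t0 top yel 10 [307.5 125. ] [ 0.007  -0.0483] ang ccw of mark 98.2
t0 top red 18 [294.8 156.1] [-0.0687  0.0005] ang ccw of mark -0.4
t0 scene yel 9 [192.8 215.4] [ 0.0012 -0.0551] ang ccw of mark 91.3
t0 scene red 13 [228.  221.8] [-0.0715 -0.0014] ang ccw of mark 1.2
now top yel 10 [307.5 125. ] [ 0.007  -0.0483] ang ccw of mark 98.2
now top red 18 [294.6 156.2] [-0.0689  0.001 ] ang ccw of mark -0.8
now scene yel 8 [192.5 215.2] [ 0.0014 -0.0559] ang ccw of mark 91.5
now scene red 13 [228.  221.8] [-0.0715 -0.0014] ang ccw of mark 1.2
psi 14.846601722326374 W [ 0.5795 -0.0178  0.1388] t 15.625 F [-14.9  -2.8  11.1] M [-0.31  2.56  0.12] j6 -0.81
crank end in well [ 0.003  -0.001  -0.0283]
to home, tool axes [0.0026 0.0018 0.0027] z_well in tool [ 0.0039  0.0019 -1.    ]
```

Request:
arm_command(plan=[0, 0, 9, 0, 0, -0.0005, 0, 0, 0, 9, 0, 0, 0, 0, 0, 0, 9, 0, 0, 0, 0, 0, 0, 9, 0, 0, 0, 0, 0, 0, 0, 0, 0, 0, 0])

```text
t: 16.25
tcp_pos: [0.5541, -0.0257, 0.1893]
eef_rot: [0.041, 0.966, 0.077, 0.244]
contact_force: [-13.8, -2.6, 9.7]
width: 0.0148
grasp_force: 61.8
```

```bash
sed -i 's/H=-.025/H=-.020/' plate.py; python3 plate.py; python3 err.py
```

```text
t0 top yel 10 [307.5 125. ] [ 0.0081 -0.0475] ang ccw of mark 99.7
t0 top red 18 [294.8 156.1] [-0.0671  0.0009] ang ccw of mark -0.8
t0 scene yel 9 [192.8 215.4] [ 0.0067 -0.0508] ang ccw of mark 97.5
t0 scene red 13 [228.  221.8] [-0.0656  0.0025] ang ccw of mark -2.1
now top yel 7 [308.9 132.3] [-0.0117 -0.0478] ang ccw of mark 76.2
now top red 18 [294.8 156.1] [-0.0671  0.0009] ang ccw of mark -0.8
now scene yel 7 [198.3 213.3] [-0.0126 -0.0522] ang ccw of mark 76.4
now scene red 13 [228.  221.8] [-0.0656  0.0025] ang ccw of mark -2.1
psi 14.846601722326374 W [ 0.5795 -0.0178  0.1388] t 16.35 F [-13.3  -2.8   9.4] M [-0.29  2.48  0.15] j6 -0.18
crank end in well [ 0.0023 -0.0012 -0.0282]
to home, tool axes [0.0026 0.0003 0.0028] z_well in tool [ 5.3e-03 -7.0e-04 -1.0e+00]
```

Request:
arm_command(plan=[0, 0, 10, 0, 0, -0.0005, 0, 0, 0, 10, 0, 0, 0, 0, 0, 0, 10, 0, 0, 0, 0, 0, 0, 10, 0, 0, 0, 0, 0, 0, 10, 0, 0, 0, 0])

```text
t: 16.98
tcp_pos: [0.5536, -0.0254, 0.1892]
eef_rot: [0.447, 0.857, 0.173, 0.188]
contact_force: [-13.7, -1.9, 8.4]
width: 0.0149
grasp_force: 61.5
```

```bash
python3 plate.py|grep now; python3 err.py
```

```text
now top yel 8 [305.5 142. ] [-0.0355 -0.0344] ang ccw of mark 44.1
now top red 17 [294.7 156.2] [-0.0674  0.0012] ang ccw of mark -1.0
now scene red 13 [228.  221.8] [-0.0656  0.0025] ang ccw of mark -2.1
psi 14.846601722326374 W [ 0.5795 -0.0178  0.1388] t 17.075 F [-12.3  -1.4   7.9] M [-0.17  2.46  0.21] j6 0.7
crank end in well [ 0.0016 -0.0009 -0.0282]
to home, tool axes [ 0.0014 -0.0012  0.0028] z_well in tool [ 0.0041 -0.0047 -1.    ]
```

Request:
arm_command(plan=[0, 0, 10, 0, 0, 0, 0, 0, 0, 10, 0, 0, 0, 0, 0, 0, 10, 0, 0, 0, 0, 0, 0, 10, 0, 0, 0, 0, 0, 0, 10, 0, 0, 0, 0])

```text
t: 17.7
tcp_pos: [0.5537, -0.0249, 0.1893]
eef_rot: [0.767, 0.588, 0.237, 0.097]
contact_force: [-13.2, -0.4, 8.1]
width: 0.015
grasp_force: 61.5
```

```bash
python3 plate.py|grep now; python3 err.py
```

```text
now top red 18 [294.8 156.1] [-0.0671  0.0009] ang ccw of mark -0.8
now scene red 13 [228.  221.8] [-0.0656  0.0025] ang ccw of mark -2.1
psi 14.846601722326374 W [ 0.5795 -0.0178  0.1388] t 17.8 F [-13.1  -0.6   8.2] M [0.02 2.4  0.35] j6 1.57
crank end in well [ 0.0014 -0.0003 -0.0282]
to home, tool axes [-0.0005 -0.0014  0.0028] z_well in tool [ 4.0e-04 -6.3e-03 -1.0e+00]
```

```bash
cat > yw.py <<'E'
from plate import *
s=r.observe(); T=tool(s); C={n:eyes.get_image(n) for n in("top","scene","wrist")}; O=W+.145*x-.02*z
print(s["t"],s["joint_positions"][5])
for n,c in C.items():
    TT=T if n=="wrist" else None
    hsv=cv2.cvtColor(c["image"],cv2.COLOR_BGR2HSV); m=cv2.inRange(hsv,(18,70,50),(38,255,255))
    pc=proj(c,O,TT); pm=proj(c,O-.058*x,TT); vv,uu=np.mgrid[:420,:560]; near=np.hypot(uu-pc[0],vv-pc[1])<1.2*np.hypot(*(pm-pc))
    print(n,"hub",pc.round(),"mark",pm.round())
    for nm,mm in(("yel",m),("red",red(c["image"]))):
        k,l,st,ce=cv2.connectedComponentsWithStats(((mm>0)&near).astype(np.uint8))
        for i in range(1,k):
            if st[i,4]>=2:
                o,d=ray(c,ce[i],TT); P=A.T@(o+d*((O-o)@z/(d@z))-O); print(" ",nm,st[i,4],ce[i].round(1),P[:2].round(4),np.degrees(np.arctan2(-P[1],-P[0])).round(1))
E
python3 yw.py
```

```text
17.8 1.567997982737974
top hub [290. 132.] mark [295. 153.]
  yel 14 [297.6 149.3] [-0.0503 -0.0099] 11.1
  red 13 [294.6 155.2] [-0.0646  0.0009] -0.8
scene hub [208. 228.] mark [225. 222.]
  yel 13 [205.9 224.1] [-0.0038 -0.0128] 73.5
  red 9 [227.3 222. ] [-0.0634  0.0022] -2.0
wrist hub [490. 115.] mark [407. 160.]
  yel 4 [503.5  83.5] [0.015  0.0134] -138.1
  yel 3 [472.7 100.7] [-0.0067  0.0132] -62.9
  yel 3 [487. 129.] [-0.0049 -0.0072] 55.4
  yel 242 [429.1 167.2] [-0.0475 -0.0113] 13.4
  yel 328 [496.3 217.3] [-0.0198 -0.0652] 73.1
  red 199 [396.3 164.5] [-0.0653  0.0006] -0.5
```

The wrist camera sees both the yellow line (429,167) and the red mark (396,164). The plate still has about 13° to go, which is about 19° of crank.

Request:
arm_command(plan=[0, 0, 9, 0, 0, 0, 0, 0, 0, 9, 0, 0, 0, 0, 0, 0, 0, 0, 0, 0, 0, 0, 0, 0, 0, 0, 0, 0])

```text
t: 18.45
tcp_pos: [0.5538, -0.0247, 0.1894]
eef_rot: [0.849, 0.463, 0.25, 0.059]
contact_force: [-11.7, -0.6, 7.6]
width: 0.0149
grasp_force: 61.4
```

```bash
python3 yw.py
```

```text
18.45 1.8800454635387847
top hub [290. 132.] mark [295. 153.]
  yel 2 [294.5 127. ] [ 0.0105 -0.0128] 129.3
  yel 10 [293.9 150. ] [-0.05    0.0002] -0.2
  red 12 [294.8 155.3] [-0.065   0.0006] -0.5
scene hub [208. 228.] mark [225. 222.]
  yel 14 [205.6 223.5] [-0.0044 -0.0148] 73.5
  yel 5 [223.4 221.8] [-0.0538 -0.0023] 2.5
  red 9 [227.3 222. ] [-0.0634  0.0022] -2.0
wrist hub [452.  53.] mark [382. 125.]
  yel 56 [442.6  24.2] [0.0069 0.016 ] -113.5
  yel 2 [428.5  34.5] [-0.003   0.0178] -80.5
  yel 4 [422.  57.] [-0.0143  0.0114] -38.5
  yel 2 [443.   58.5] [-0.0059  0.0017] -15.7
  yel 2 [427.5  60.5] [-0.0133  0.0076] -29.6
  yel 259 [394.3 114.8] [-0.0487 -0.0008] 0.9
  yel 5 [542. 104.] [ 0.0224 -0.0644] 109.2
  yel 697 [504.1 148.3] [-0.0132 -0.0676] 78.9
  yel 27 [474.9 167.9] [-0.0349 -0.0631] 61.1
  red 218 [373.4 133.6] [-0.0653  0.0004] -0.4
```

The bust faces the mark: yellow is at +0.9° and the mark at -0.4°. I back the crank off into its play, then draw it out.

Request:
arm_command(plan=[0, 0, 0, 0, 0, 0, 0, 0, 0, -4, 0, 0, 0, 0, 0, 0, -3, 0, 0, -0.002, 0, 0, 0, 0, 0, 0, -0.004, 0, 0, 0, 0, 0, 0, -0.004, 0])

```text
t: 19.23
tcp_pos: [0.5497, -0.0261, 0.1964]
eef_rot: [0.819, 0.514, 0.246, 0.074]
contact_force: [-1.0, 2.5, -3.7]
width: 0.015
grasp_force: 59.1
```

```bash
python3 err.py; python3 yw.py | grep -E "yel (1|2|3).*-0.0(4|5)|red"
```

```text
psi 14.846601722326374 W [ 0.5795 -0.0178  0.1388] t 19.225 F [-1.   2.5 -3.7] M [0.08 1.16 0.26] j6 1.75
crank end in well [ 0.0014 -0.0004 -0.02  ]
to home, tool axes [-0.0006 -0.0012  0.011 ] z_well in tool [ 0.    -0.006 -1.   ]
  yel 10 [293.9 150. ] [-0.05    0.0002] -0.2
  red 12 [294.8 155.3] [-0.065   0.0006] -0.5
  red 9 [227.3 222. ] [-0.0634  0.0022] -2.0
  yel 242 [401.5 127.9] [-0.0491 -0.0006] 0.7
  red 189 [379.8 142.9] [-0.0654  0.0008] -0.7
```

Request:
arm_command(plan=[0, 0, 0, 0, 0, -0.006, 0, 0, 0, 0, 0, 0, -0.008, 0, 0, 0, 0, 0, 0, -0.01, 0, 0, 0, 0, 0, 0, -0.03, 0, 0, 0, 0, 0, 0, -0.035, 0])

```text
t: 20.0
tcp_pos: [0.5083, -0.0397, 0.2779]
eef_rot: [0.818, 0.513, 0.247, 0.078]
contact_force: [1.2, 0.3, -2.1]
width: 0.0151
grasp_force: 59.3
```

Request:
arm_command(plan=[0, 0, 0, 0, 0, -0.025, 0, 0, 0, 0, 0, 0, 0, 0])

```text
t: 20.25
tcp_pos: [0.4976, -0.0436, 0.3028]
eef_rot: [0.818, 0.513, 0.249, 0.081]
contact_force: [1.2, -0.3, -3.0]
width: 0.0151
grasp_force: 59.4
```

```bash
python3 err.py; python3 yw.py | grep -E "yel .*-0.0(4|5)|red"; python3 - <<'E'
from h import *; from rig import r
s=r.observe(); b=np.radians(6.5)
for k in (0,1,2):
  for deg in(6.5,186.5,-12.2,167.8):
    pass
for deg in(-12,78,168,-102):   # direction of tool x in world
    a=np.radians(deg); X=np.array([np.cos(a),np.sin(a),0]);Z=np.array([0,0,-1.]); M=np.column_stack([X,np.cross(Z,X),Z])
    print(deg,rel(s,[.4375,-.2693,.225],M))
print(s["joint_positions"].round(2),s["tcp_pos"])
E
```

```text
psi 14.846601722326374 W [ 0.5795 -0.0178  0.1388] t 20.25 F [ 1.2 -0.3 -3. ] M [-0.2   0.76 -0.03] j6 1.66
crank end in well [ 0.008  -0.0049  0.0996]
to home, tool axes [-0.0013 -0.0104  0.1305] z_well in tool [-0.0011  0.0091 -0.9999]
  yel 12 [294.1 149.9] [-0.0499 -0.0004] 0.4
  red 13 [294.6 155.2] [-0.0646  0.0009] -0.8
  yel 5 [223.4 221.8] [-0.0538 -0.0023] 2.5
  red 9 [227.3 222. ] [-0.0634  0.0022] -2.0
  yel 116 [359.2 120.2] [-0.044  -0.0037] 4.9
  red 128 [343.5 131.8] [-0.0625 -0.0027] 2.4
-12 (array([-0.2434,  0.0307,  0.0049]), array([  6.28, -31.54,  74.35]))
78 (array([-0.2434,  0.0307,  0.0049]), array([ 24.91, -16.64, -13.49]))
168 (array([-0.2434,  0.0307,  0.0049]), array([  33.64,    6.7 , -101.15]))
-102 (array([-0.2434,  0.0307,  0.0049]), array([-24.03, -35.97, 160.95]))
[-0.42 -0.51 -0.34  1.33  0.32  1.66] [ 0.49606777 -0.04205719  0.29659586]
```

Request:
arm_command(plan=[0, 0, 0, -0.0487, 0.0061, 0.001, 0, 0, 0, 0, -0.0487, 0.0061, 0.001, 0, 0, 0, 0, -0.0487, 0.0061, 0.001, 0, 0, 0, 0, -0.0487, 0.0061, 0.001, 0, 0, 0, 0, -0.0487, 0.0061, 0.001, 0])

```text
t: 21.02
tcp_pos: [0.4366, -0.2703, 0.2228]
eef_rot: [0.819, 0.514, 0.246, 0.076]
contact_force: [-0.1, -0.1, -2.7]
width: 0.0147
grasp_force: 59.2
```

Request:
arm_command(plan=[6.2, -4.1, -3.4, 0, 0, 0, 0, 6.2, -4.1, -3.4, 0, 0, 0, 0, 6.2, -4.1, -3.4, 0, 0, 0, 0, 6.2, -4.1, -3.4, 0, 0, 0, 0, 0, 0, 0, 0, 0, 0, 0])

```text
t: 21.65
tcp_pos: [0.4393, -0.2679, 0.2227]
eef_rot: [0.775, 0.632, 0.003, -0.002]
contact_force: [0.3, 0.1, -3.2]
width: 0.015
grasp_force: 59.7
```

```bash
cat > back.py <<'E'
from h import *; from rig import r,eyes
s=r.observe(); a=np.radians(78); X=np.array([np.cos(a),np.sin(a),0]);Z=np.array([0,0,-1.]); M=np.column_stack([X,np.cross(Z,X),Z])
# tool target so crank axis (tool x -0.5 mm) is over the cell centre
print(s["t"],s["tcp_pos"],s["contact_force"],s["joint_positions"].round(2),rel(s,np.array([.4375,-.2693,.0893])+.0005*X,M))
c=eyes.get_image("wrist"); cv2.imwrite("pics/b.png",c["image"])
m=cv2.inRange(cv2.cvtColor(c["image"],cv2.COLOR_BGR2HSV),(0,150,40),(8,255,255)); k,l,st,ce=cv2.connectedComponentsWithStats(m); i=1+np.argmax(st[1:,4]); print(st[i])
E
python3 back.py
```

```text
21.65 [ 0.4392632  -0.26786503  0.22272908] [ 0.25493525  0.09359415 -3.15583182] [-0.68  0.02  0.05  1.61  0.01  1.09] (array([-0.0021, -0.0015,  0.1334]), array([ 0.05, -0.34,  0.36]))
[ 264  189   44  200 7897]
```

Request:
arm_command(plan=[0, -0.3, 0, -0.0021, -0.0015, 0, 0, 0, 0, 0, 0, 0, 0.04, 0, 0, 0, 0, 0, 0, 0.04, 0, 0, 0, 0, 0, 0, 0.04, 0, 0, 0, 0, 0, 0, 0, 0])

```text
t: 22.32
tcp_pos: [0.4324, -0.2692, 0.1011]
eef_rot: [0.777, 0.63, -0.0, -0.002]
contact_force: [-0.8, -0.0, -2.4]
width: 0.0146
grasp_force: 59.7
```

```bash
python3 back.py
```

```text
22.325 [ 0.4323582  -0.26919687  0.10108465] [-0.77217542 -0.03957196 -2.35650411] [-0.69  0.02 -0.18  1.37  0.    1.09] (array([0.0014, 0.0051, 0.0118]), array([-0.21, -0.16,  0.06]))
[ 264  189   44  200 7832]
```

Request:
arm_command(plan=[0, 0, 0, 0.001, 0.004, 0.005, 0, 0, 0, 0, 0, 0, 0.004, 0, 0, 0, 0, 0, 0, 0.002, 0, 0, 0, 0, 0, 0, 0, 0])

```text
t: 22.88
tcp_pos: [0.4399, -0.2708, 0.0942]
eef_rot: [0.776, 0.631, 0.0, 0.001]
contact_force: [0.5, 0.2, -3.5]
width: 0.0151
grasp_force: 59.7
```

```bash
python3 back.py
```

```text
22.875 [ 0.43987584 -0.27076441  0.09420568] [ 0.5340801   0.21305075 -3.53381962] [-0.68  0.04 -0.18  1.35 -0.    1.1 ] (array([ 0.0015, -0.0026,  0.0049]), array([0.14, 0.08, 0.18]))
[ 265  189   43  200 7831]
```

Request:
arm_command(plan=[0, 0, 0, 0, 0, 0.003, 0, 0, 0, 0, 0, 0, 0.0015, 0, 0, 0, 0, 0, 0, 0, 0])

```text
t: 23.3
tcp_pos: [0.4398, -0.2707, 0.0895]
eef_rot: [0.776, 0.63, 0.0, 0.001]
contact_force: [0.1, -0.7, -3.0]
width: 0.0153
grasp_force: 59.8
```

Request:
arm_command(plan=[0, 0, 0, 0, 0, 0.0015, 0, 0, 0, 0, 0, 0, 0, 0])

```text
t: 23.55
tcp_pos: [0.44, -0.2709, 0.0894]
eef_rot: [0.776, 0.63, 0.0, 0.002]
contact_force: [-1.5, 1.0, 5.7]
width: 0.0149
grasp_force: 60.7
```

Seated on the floor (TCP 0.0894 m, force up 5.7 N). Release.

Request:
arm_command(plan=[0, 0, 0, 0, 0, 0, 0.5, 0, 0, 0, 0, 0, 0, 1, 0, 0, 0, 0, 0, 0, 1, 0, 0, 0, 0, 0, 0, 1, 0, 0, 0, 0, 0, 0, 1])

```text
t: 24.18
tcp_pos: [0.4398, -0.2708, 0.0879]
eef_rot: [0.776, 0.63, 0.0, 0.001]
contact_force: [0.0, -0.5, 0.0]
width: 0.0855
grasp_force: 0.0
```

Request:
arm_command(plan=[0, 0, 0, 0, 0, -0.02, 1, 0, 0, 0, 0, 0, -0.04, 1, 0, 0, 0, 0, 0, -0.05, 1, 0, 0, 0, 0, 0, -0.05, 1, 0, 0, 0, 0, 0, 0, 1])

```text
t: 24.8
tcp_pos: [0.4415, -0.2721, 0.2537]
eef_rot: [0.776, 0.63, 0.001, 0.006]
contact_force: [1.0, -1.0, -0.1]
width: 0.0856
grasp_force: 0.0
```

```bash
python3 - <<'E'
from plate import *
s=r.observe(); T=tool(s); C={n:eyes.get_image(n) for n in("top","scene","wrist")}
print(s["t"],s["tcp_pos"],s["width"],s["contact_force"])
for n,c in C.items():
    TT=T if n=="wrist" else None; im=c["image"]
    k,l,st,ce=cv2.connectedComponentsWithStats(red(im)); pb=proj(c,[.4375,-.2693,.108],TT)
    i=[i for i in range(1,k) if st[i,4]>20 and np.hypot(*(ce[i]-pb))<40]
    for j in i:
        b=cv2.boxPoints(cv2.minAreaRect(np.argwhere(l==j)[:,::-1].astype(np.float32))); P=np.array([onz(c,q,.112,TT) for q in b])
        print(n,st[j],ce[j].round(1),pb.round(1),P[:,:2].round(3).tolist(),P.mean(0).round(4))
E
python3 yw.py | grep -E "top|scene|wrist|yel .*-0.0(4|5)|red"
```

```text
24.8 [ 0.44150751 -0.27214777  0.2536538 ] 0.08561626032181578 [ 1.00182048 -0.95187577 -0.0537475 ]
top [374 234  32  11 163] [389.1 239. ] [389.4 239.8] [[0.441, -0.223], [0.456, -0.226], [0.439, -0.314], [0.424, -0.311]] [ 0.4397 -0.2684  0.112 ]
scene [249 121  12  24 124] [254.7 132.8] [255.6 131.7] [[0.443, -0.312], [0.426, -0.312], [0.444, -0.22], [0.46, -0.22]] [ 0.4432 -0.2657  0.112 ]
wrist [ 277  146   20  105 1866] [286.6 197.4] [279.  194.8] [[0.445, -0.229], [0.459, -0.232], [0.442, -0.32], [0.426, -0.316]] [ 0.4429 -0.2742  0.112 ]
top hub [290. 132.] mark [295. 153.]
  yel 11 [294. 150.] [-0.05   -0.0001] 0.1
  red 12 [294.8 155.3] [-0.065   0.0006] -0.5
scene hub [208. 228.] mark [225. 222.]
  yel 5 [223.4 221.8] [-0.0538 -0.0023] 2.5
  red 9 [227.3 222. ] [-0.0634  0.0022] -2.0
wrist hub [214. 320.] mark [ 479. -136.]
  yel 2 [ 83.  151.5] [-0.7229 -0.055 ] 4.4
  red 1915 [289.  199.1] [-0.3999 -0.2366] 30.6
  red 146 [547.6 337.4] [-0.1841 -0.4625] 68.3
```

```bash
python3 -c "
from rig import r
print(r.sign_off())"
```

```text
the job is handed in; nothing more can be done
None
```

I handed the job in at about 25 s of the 64 s limit: the crank went fully home on the hex, the bust faces the red mark to within about 2° by the cameras, and the crank stands released in its original caddy cell; the judge's verdict was not shown.

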